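# Open the cementing booth and draw out the clog

## Task

The cemented clog in the booth has dried. Gently raise the clear sash from underneath its push bar until its red pointer sits within the green collar on the post, leave it standing there, and then draw the tray out by its orange grip as far as it goes, with the clog still standing on it. Let go of everything, do not let the clog strike the sash, and leave the other things on the bench where they are.

Things in the scene. Friction and masses are not known exactly. Their poses are not given: they have to be found in the camera images.
- booth: Cementing booth facing the robot. Origin: on the bench under the middle of the sash; x points into the booth (away from the robot), y left along the sash, z up. Two posts 30 x 30 mm, 450 mm tall, at y = +/-220 mm, a beam across their tops; behind them a bed 24 mm high (from x = -25 mm on), low clear side walls, low suction box. In front only the tray's stem.
- sash: Clear framed pane, 400 x 200 x 14 mm, running up and down between the posts. Origin: middle of its lower edge (starts 105 to 130 mm above the bench; hard stop at 220); axes as booth. Lifted by its push bar, stays where left. Lifting takes 5 to 10 N, differing each day; a damper adds 1.3 N per 10 mm/s: go at 30 mm/s or less. Over 22 N on sash or bar is too much.
- bar_edge (a point): Middle of the push bar's front lower edge. Black rubber ledge, yellow stripe, 340 mm long (y), 18 tall, out 45 mm from the sash plane; underside free, level with the sash's lower edge at rest. Sprung: it yields up to 24 mm upwards (3 N, then 0.45 N/mm; 7 to 20 mm in use) as the sash lags, which creeps 0.5 s on; springs back when let go. Judge by the pointer. Fingers held too steeply slip off it.
- pointer (a point): Tip end of the red pointer on the sash, a bar 4 mm tall, in front of the left post; it rises with the sash and lies 90 mm above the sash's lower edge, 23 mm in front of the sash plane, 220 mm left of its middle.
- mark (a point): Middle of the green collar's front, at the height where the pointer has to be. The collar, 38 x 38 mm and 16 mm tall, is clipped round the booth's left post; its height differs from day to day (pointer has to rise some 50 to 95 mm). x, y, z axes as the booth.
- knob (a point): Centre of the tray's orange upright grip, a round post 22 mm across and 50 mm tall, its top 83 mm above the bench, standing on the end of a flat steel stem 26 mm wide and 6 mm thick (top 33 mm above the bench). With the tray pushed in it stands 105 mm in front of the sash plane, 70 mm right of its middle; can be gripped from above.
- tray (a joint): How far the tray is drawn out of the booth towards the robot (along the booth's -x), in m: 0 fully in, 0.12 fully out at its stop. Starts at 0 to 0.015. Slides stiffly with about 3 N and stays where it is left.
- tray_bed (a point): Centre of the tray's flat top, 125 mm (x) by 290 mm (y), 34 mm above the bench; axes as the booth.
- clog_mid (a point): Point 60 mm above the underside of the clog, on its middle: an orange-brown wooden clog on a cream last with a black patterned strap, 240 mm long (lying along the booth's y, toe left), 80 mm wide, 133 mm tall, about 0.6 kg, standing loose on the tray. It needs the sash at the collar to pass beneath it.
- hammer: Bystander: hammer lying on the bench to the left.
- pliers: Bystander: pliers with red handles, 150 mm long, lying on the bench just in front and left of the booth.
- knife: Bystander: yellow knife, 160 mm long, lying on the bench just in front and right of the booth.
- sole_blank: Bystander: wooden sole blank, 250 mm long, lying on the bench to the right.
- tack_jar: Bystander: glass jar with red cap, 60 mm across, 70 mm tall, standing on the bench beside the booth.
- wax_jar: Bystander: amber jar with black cap, 60 mm across, 60 mm tall, standing on the bench beside the booth.
- clog: The same clog; origin: centre of its underside, z up, y towards the toe, x away from the robot.

How it is judged:
By the outcome, as a careful person would: the job done as asked, in the order asked, and still so for the second after the job is handed in, with the robot touching nothing.
It also fails if it takes over 72 s, if anything falls off the work surface, if the arm or the gripper's body presses on something with over 40 N, if the wrist force passes 120 N, or if a joint passes its speed limit or range.

## Robot

A 6-joint arm with a two-finger parallel gripper is mounted at the origin on the work surface. World frame = base frame: x ahead of the robot, y to its left, z up, the work surface at z = 0. Lengths are in m, angles in rad, forces in N, time in s.
With the tool pointing down it reaches from about 0.3 to 0.775 m from the base axis. Payload 14.6 kg.
Tool frame: the origin (TCP) lies between the finger pads; the fingertips stand 14 mm ahead of it and the grasp point (between the pads) lies 5 mm behind it; z points along the fingers, y is the line along which they close (so a half turn about z gives the same grasp; the last joint's range is limited). The gripper opens to 94 mm and grips with 3 to 60 N. Pads are 16 mm wide; open, the fingers measure 119 mm over their backs; the gripper's body (75 mm by 177 mm) begins 78 mm behind the grasp point.
Start: joints at [1.036, 0.3, 1.521, -0, 1.321, -0.067], TCP at [0.248, 0.491, 0.219] pointing down, gripper open.
Joint ranges: [-3.03, 3.03], [-0.79, 2.21], [0.23, 2.52], [-1.04, 4.18], [0, 3.07], [-2.55, 2.55]. Speed limits (rad/s): [2.22, 2.22, 2.57, 3.14, 3.14, 3.14].

## Interface

Orientations are given as [roll, pitch, yaw] about the fixed x, y, z axes, in that order (R = Rz(yaw) Ry(pitch) Rx(roll)).
In Python, from station import ctrl gives the robot as it stands. The module is installed in compiled form; this text tells all that it offers.
- The arm moves only by the tool move_arm, never from a script. Its argument "targets" is a list of rows, each a list of 7 numbers: the opening, from -1 (shut) to 1 (fully open), then the shift along the tool's x, y, z in units of 50 mm (1.0 is 50 mm), then the turn, a rotation vector about the tool's x, y, z in rad. A call has 1 to 12 rows; each row is the pose to reach, as a shift and turn from the pose commanded when the call began, along the tool's axes at that moment; what a row does not reach only later rows make up. A row lasts 1/10 s, in which the tool goes at most 50 mm and 8.59 degrees, less where a joint would pass 70% of its speed; a pose out of reach is approached as far as the arm can. A call with a gripper value outside its range is refused whole. The fingers move at their own pace and stop on an object; "grip_force" is the grip in N (left out, the last holds). Time passes only in rows, so rows that repeat a pose let the fingers close. It gives the time, the measured TCP pose, the force, the opening and the grip force at its end, in the units of the state.
- ctrl.get_obs(): the state, without advancing time (a new reading comes with each control period).
- ctrl.camera(name): name is "scene" or "top"; returns (picture, depth): 400x640x3 uint8, red, green, blue; 400x640 float32, m along the optical axis (not along the pixel's ray), 0 where there is no reading.
- ctrl.camera_params(name): a dict with "intrinsics" (3x3 intrinsics, pixels), "rvec" (rotation vector, rad) and "tvec" (3), from world to camera coordinates, as OpenCV has them. Camera axes: x right, y down, z forward; pixel columns grow to the right and rows downward; lengths in m; the calibration is good to about 2 mm. A picture is of the moment at which its call begins. camera_params takes no time and is no camera call.
- ctrl.hand_in(): hands the job in; it is judged then, once.
Trained networks look in the newest picture that a camera, given by its name, has taken for a name from the list of things; names that differ only in an ending like _2 or _b are one class to them, and where a whole thing is asked for, a point or a joint stands for the part that bears it (a point fixed in the world has none). Each returns a list of dicts, best first, with "score" (0 to 1); they miss things now and then, are a little off and sometimes report something else, mostly with a low value. They report only what shows in the picture. A call takes as long as a camera call.
- ctrl.cut_out(camera, target): "region" (400x640 bool, what is visible of it) and "point" ([column, row] in pixels, amid what is visible of it).
- ctrl.tip_of(camera, target): "point" ([column, row] in pixels: a listed point, or the origin of a listed thing).
The state is a dict: "time_s": time; "qpos": joint angles; "joint_vel": joint speeds; "tau": joint torques, N m; "ee_pos": TCP position; "eef_rot": TCP orientation; "force": force on the tool from outside, world axes, zero at the start; "moment": the same for the moment, N m; "grip_width": finger opening in m; "grip_force": force on a finger pad.
Only numpy, scipy, OpenCV 4.12 (cv2) and the standard library are available. Lean on these libraries where they do the work, as an engineer would, in place of code of your own. Each camera call takes 0.05 s, during which the arm holds its last target. There are 200 camera calls.

## Working session

There is one attempt and no reset: what is moved stays moved. The work goes in short steps, Python scripts to look and compute and a tool call to move; the robot and the scene stay as the last step left them, time stands still between calls to the robot, and variables do not carry over. Pictures are saved under pics/ and viewed, at most 10 in all, crops included, and the job is handed in when it is done.

Besides the shell and the picture viewer there is one more tool, called as name(argument=value, ...), one argument or row to a line, values as JSON. move_arm: Moves the arm, as the interface text tells. Its arguments: {"type":"object","properties":{"targets":{"type":"array"},"grip_force":{"type":"number"}},"required":["targets"]}

```bash
mkdir -p pics; cat > h.py <<'E'
import numpy as np, cv2
from station import ctrl
def look(cam):
    im,d=ctrl.camera(cam); return im,d
def cal(cam):
    p=ctrl.camera_params(cam); return np.array(p["intrinsics"]),cv2.Rodrigues(np.array(p["rvec"],float))[0],np.array(p["tvec"],float).ravel()
def ray(cam,px):
    K,R,t=cal(cam); v=R.T@np.linalg.inv(K)@np.array([px[0],px[1],1.]); return -R.T@t,v
def w(cam,px,depth):
    o,v=ray(cam,px); return o+v*depth
def onplane(cam,px,n,d):  # n.x=d
    o,v=ray(cam,px); n=np.array(n,float); return o+v*(d-n@o)/(n@v)
def dep(d,px,r=2):
    c,q=int(round(px[0])),int(round(px[1])); a=d[max(q-r,0):q+r+1,max(c-r,0):c+r+1]; a=a[a>0]; return np.median(a) if a.size else 0
def tri(p1,p2,c1="scene",c2="top"):
    o1,v1=ray(c1,p1);o2,v2=ray(c2,p2)
    s=np.linalg.lstsq(np.c_[v1,-v2],o2-o1,rcond=None)[0]
    a,b=o1+v1*s[0],o2+v2*s[1]; return (a+b)/2,np.linalg.norm(a-b)
def save(im,n): cv2.imwrite("pics/"+n,im[...,::-1])
E
python3 - <<'E'
from h import *
np.set_printoptions(precision=4,suppress=True)
for c in("scene","top"):
    im,d=look(c); save(im,c+"0.png"); print(c,ray(c,(320,200)))
    for t in ["booth","sash","bar_edge","pointer","mark","knob","tray_bed","clog_mid","pliers","knife"]:
        r=ctrl.tip_of(c,t)
        for q in r[:2]:
            p=q["point"];print(t,round(q["score"],2),np.round(p,1),w(c,p,dep(d,p)))
print(ctrl.get_obs())
E
```

```text
scene (array([0.9542, 0.6561, 1.2517]), array([-0.2982, -0.4915, -0.8183]))
booth 0.75 [281.1 231.8] [ 0.6911 -0.0353  0.0241]
booth 0.32 [323.1 246.7] [0.6684 0.2021 0.2694]
sash 0.59 [280.7 217.3] [ 0.6901 -0.0228  0.1325]
pointer 0.62 [326.5 251.8] [0.6487 0.1895 0.2009]
pointer 0.46 [373.5 296.8] [0.5659 0.3306 0.0608]
mark 0.54 [327.1 235.3] [0.6446 0.1836 0.282 ]
knob 0.74 [293.4 197.5] [0.6696 0.0428 0.3068]
tray_bed 0.66 [259.8 230.4] [ 0.7668 -0.0236  0.1152]
tray_bed 0.64 [260.2 240.6] [0.7806 0.0041 0.1037]
clog_mid 0.95 [262.3 229.2] [ 0.758  -0.0235  0.1153]
clog_mid 0.32 [439.5 313.7] [0.4132 0.4674 0.0246]
pliers 0.83 [350.2 267.3] [0.5568 0.1945 0.0121]
pliers 0.32 [271.4 172.9] [ 0.6828 -0.0662  0.309 ]
knife 0.49 [270.1 172.6] [ 0.6859 -0.0683  0.3101]
top (array([ 0.3612, -0.0027,  1.3952]), array([ 0.1727,  0.0223, -0.9848]))
booth 0.95 [339.3 174. ] [ 0.6634 -0.0352  0.1288]
booth 0.53 [339.7 152.4] [ 0.68   -0.0332  0.3076]
sash 0.86 [340.2 163.8] [ 0.6862 -0.0378  0.1649]
bar_edge 0.9 [346.3 179.8] [ 0.6456 -0.0564  0.1241]
pointer 0.78 [266.6 177.6] [0.6522 0.1865 0.1503]
pointer 0.38 [341.3 172.8] [ 0.6668 -0.0414  0.1299]
mark 0.43 [261.9 169.9] [0.6477 0.1823 0.2647]
knob 0.77 [363.2 204.9] [ 0.5852 -0.1155  0.0039]
clog_mid 0.57 [339.1 146.1] [ 0.754  -0.037   0.1252]
pliers 0.71 [274.3 221.2] [0.5367 0.1824 0.0046]
knife 0.85 [414.6 201.4] [ 0.5914 -0.2854  0.0147]
{'time_s': 1.1, 'qpos': array([ 1.0364,  0.2999,  1.521 ,  0.    ,  1.3207, -0.0666]), 'joint_vel': array([ 0.001 , -0.0011, -0.001 ,  0.0011,  0.0008, -0.0006]), 'tau': array([  0.001 , -53.1675, -35.2913,   0.0708,   0.0214,  -0.0001]), 'ee_pos': array([0.248 , 0.4909, 0.2194]), 'eef_rot': array([ 3.1416, -0.    ,  2.6738]), 'force': array([-0.3494,  0.457 , -0.5064]), 'moment': array([ 0.0544, -0.0135,  0.005 ]), 'grip_force': 0.0, 'grip_width': 0.09417309099869046}
```

View pics/scene0.png

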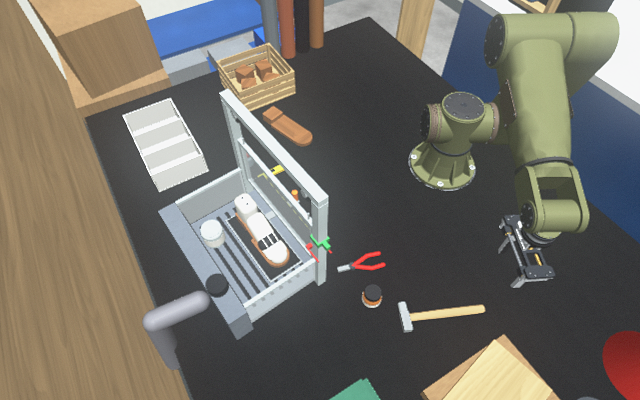

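View pics/top0.png

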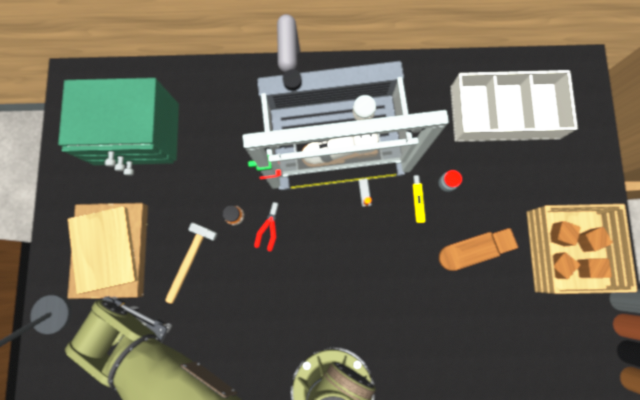

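The scene view shows the booth from behind and to the left, with the pointer and collar near (325,245). The top view shows the yellow bar stripe from (290,187) to (397,175), the knob at about (366,202) and the pointer at (270,175). Next I'll measure the booth's frame.

```bash
python3 - <<'E'
from h import *
np.set_printoptions(precision=4,suppress=True)
K,R,t=cal("top")
im,d=look("top"); im2,d2=look("scene")
v,u=np.mgrid[0:400,0:640]
P=np.stack([(u-K[0,2])/K[0,0]*d,(v-K[1,2])/K[1,1]*d,d],-1); W=(P-t)@R
hsv=cv2.cvtColor(im,cv2.COLOR_RGB2HSV)
m=(W[...,2]>.43)&(W[...,2]<.6)&(W[...,0]>.5)&(W[...,0]<.9)&(d>0)&(abs(W[...,1]+.03)<.3)
B=W[m]; print("beam n",m.sum(),"z",np.percentile(B[:,2],[5,50,95]))
r=cv2.minAreaRect((B[:,:2]*1000).astype(np.float32)); print(r, cv2.boxPoints(r))
# yellow stripe
s=(hsv[...,0]>20)&(hsv[...,0]<35)&(hsv[...,1]>120)&(hsv[...,2]>60)&(u>280)&(u<402)&(v>165)&(v<195)
S=W[s]; S=S[(S[:,2]>.08)]; print("stripe",s.sum(),len(S),"mean",S.mean(0),"std",S.std(0)); print(np.polyfit(S[:,1],S[:,0],1),S[:,1].min(),S[:,1].max(),np.median(S[:,2]))
o=(hsv[...,0]>6)&(hsv[...,0]<18)&(hsv[...,1]>150)&(hsv[...,2]>100)&(u>355)&(u<378)&(v>190)&(v<212)
print("knob",o.sum(),np.c_[u[o],v[o]].mean(0),np.median(W[o],0),W[o].max(0),W[o].min(0))
for c,i,dd in(("top",im,d),("scene",im2,d2)):
  h=cv2.cvtColor(i,cv2.COLOR_RGB2HSV); K,R,t=cal(c)
  P=np.stack([(u-K[0,2])/K[0,0]*dd,(v-K[1,2])/K[1,1]*dd,dd],-1); WW=(P-t)@R
  box=((u>245)&(u<290)&(v>155)&(v<190)) if c=="top" else ((u>300)&(u<340)&(v>225)&(v<265))
  for n,mm in(("red",((h[...,0]<6)|(h[...,0]>174))&(h[...,1]>140)),("green",(h[...,0]>45)&(h[...,0]<80)&(h[...,1]>120))):
    q=mm&box&(h[...,2]>60); print(c,n,q.sum(),np.c_[u[q],v[q]].mean(0),"med",np.median(WW[q],0),"min",np.percentile(WW[q],5,axis=0),"max",np.percentile(WW[q],95,axis=0))
a=cv2.resize(im[110:220,235:455],None,fx=3.6,fy=2.7,interpolation=2); b=cv2.resize(im2[215:275,280:390],None,fx=7.2,fy=5,interpolation=2)
save(np.vstack([a,b[:,:a.shape[1]]]),"crop.png")
E
```

```text
beam n 3253 z [0.4529 0.4742 0.4774]
((687.6007690429688, -42.082794189453125), (32.336029052734375, 469.0076904296875), 5.753493309020996) [[ 648.0055  189.6189]
 [ 695.0229 -277.0261]
 [ 727.196  -273.7845]
 [ 680.1786  192.8605]]
stripe 300 218 mean [ 0.6441 -0.0441  0.1253] std [0.0098 0.0952 0.0037]
[-0.1021  0.6396] -0.20743265807748285 0.11481660935424558 0.12557506121865697
knob 16 [368.125  200.9375] [ 0.5905 -0.1308  0.0292] [ 0.612  -0.1124  0.0811] [ 0.5786 -0.143  -0.0024]
top red 80 [270.9125 175.225 ] med [0.6496 0.1614 0.2017] min [ 0.6403  0.1399 -0.0011] max [0.6914 0.2289 0.2086]
top green 117 [257.7436 165.6325] med [0.6572 0.1929 0.2807] min [0.6462 0.158  0.0001] max [0.7411 0.2729 0.2879]
scene red 44 [312.8409 250.1818] med [0.6855 0.1536 0.2038] min [0.6403 0.1441 0.178 ] max [0.6904 0.196  0.2071]
scene green 89 [322.6742 242.7865] med [0.6649 0.1951 0.281 ] min [0.6458 0.1619 0.2707] max [0.6844 0.2156 0.2854]
```

View pics/crop.png

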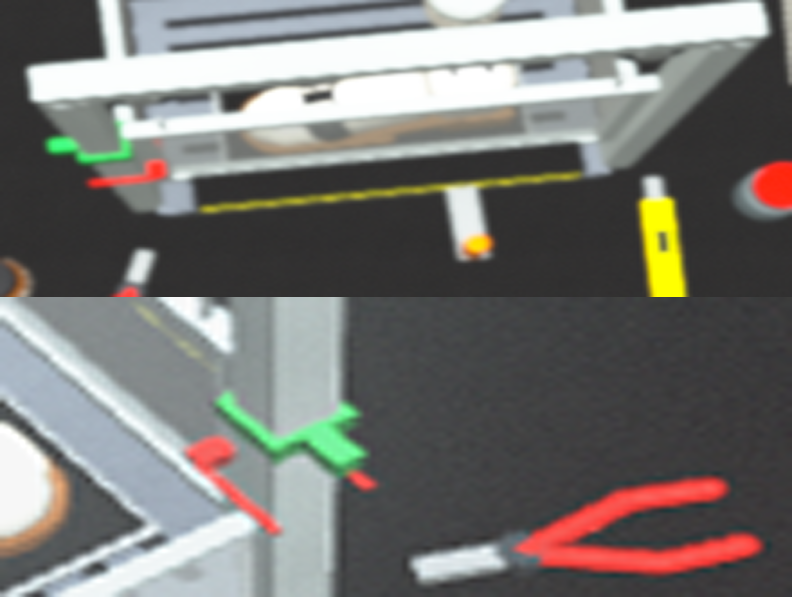

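```bash
cat >> h.py <<'E'
from scipy.spatial.transform import Rotation as Ro
YAW=0.1015; O=np.array([.6876,-.0421,0]); EX=np.array([np.cos(YAW),np.sin(YAW),0]); EY=np.array([-np.sin(YAW),np.cos(YAW),0]); EZ=np.array([0,0,1.])
def bw(p): return O+p[0]*EX+p[1]*EY+p[2]*EZ
def wb(x): x=np.asarray(x)-O; return np.array([x@EX,x@EY,x[2]])
def tilt(a): # tool z = forward, tilted down by a rad (pi/2 = down); tool y = EY
    z=np.cos(a)*EX-np.sin(a)*EZ; return np.c_[np.cross(EY,z),EY,z]
def row(bp,a,cur=None):
    s=ctrl.get_obs(); R0=Ro.from_euler("xyz",s["eef_rot"]).as_matrix(); p0=np.array(s["ee_pos"])
    if cur is not None: p0,R0=cur
    return np.round(np.r_[R0.T@(bw(bp)-p0)/.05, Ro.from_matrix(R0.T@tilt(a)).as_rotvec()],3)
def st():
    s=ctrl.get_obs(); print("t",s["time_s"],"booth",wb(s["ee_pos"]),"F",s["force"],"grip",s["grip_width"],"tilt",np.arcsin(-Ro.from_euler("xyz",s["eef_rot"]).as_matrix()[2,2])*57.3); return s
E
python3 - <<'E'
from h import *
a=np.radians(12)
print(row([-.15,.05,.22],a).tolist())
E
```

```text
[-9.588, -6.325, -0.011, -0.387, -1.322, -0.478]
```

move_arm(
  targets=[
    [-0.3,-2.4,-1.6,0,-0.1,-0.33,-0.12],
    [-0.3,-4.8,-3.16,0,-0.19,-0.66,-0.24],
    [-0.3,-7.2,-4.75,0,-0.29,-1.0,-0.36],
    [-0.3,-9.59,-6.32,0,-0.387,-1.322,-0.478],
    [-0.3,-9.59,-6.32,0,-0.387,-1.322,-0.478],
    [-0.3,-9.59,-6.32,0,-0.387,-1.322,-0.478],
    [-0.3,-9.59,-6.32,0,-0.387,-1.322,-0.478],
    [-0.3,-9.59,-6.32,0,-0.387,-1.322,-0.478],
    [-0.3,-9.59,-6.32,0,-0.387,-1.322,-0.478],
    [-0.3,-9.59,-6.32,0,-0.387,-1.322,-0.478],
    [-0.3,-9.59,-6.32,0,-0.387,-1.322,-0.478],
    [-0.3,-9.59,-6.32,0,-0.387,-1.322,-0.478],
  ],
)

```text
time_s: 2.4
ee_pos: [0.4575, 0.0594, 0.3333]
eef_rot: [-3.113, 1.242, -3.063]
force: [0.0, 0.7, -0.5]
grip_width: 0.0327
grip_force: 0.0
```

```bash
python3 - <<'E'
from h import *
np.set_printoptions(precision=4,suppress=True)
s=st(); print(s["qpos"],s["eef_rot"])
a=np.radians(12)
print(row([-.15,.05,.22],a).tolist())
print(row([-.15,.05,.094],a).tolist())
E
```

```text
t 2.4 booth [-0.2186  0.1243  0.3333] F [ 0.0102  0.7171 -0.4686] grip 0.03274608747906389 tilt 18.804728584100083
[ 0.0505 -0.4738  2.372  -1.0403  0.0016 -0.5397] [-3.1132  1.2425 -3.0625]
[1.692, -1.396, 2.101, -0.05, -0.119, -0.004]
[4.078, -1.373, 2.913, -0.05, -0.119, -0.004]
```

```bash
python3 - <<'E'
from h import *
print(row([-.22,.12,.22],np.radians(90)).tolist())
E
```

```text
[2.154, -0.066, 0.708, -0.039, 1.242, -0.037]
```

move_arm(
  targets=[
    [-0.3,1,0,0.3,-0.02,0.6,-0.02],
    [-0.3,2.15,0,0.7,-0.039,1.242,-0.037],
    [-0.3,2.15,0,0.7,-0.039,1.242,-0.037],
    [-0.3,2.15,0,0.7,-0.039,1.242,-0.037],
    [-0.3,2.15,0,0.7,-0.039,1.242,-0.037],
    [-0.3,2.15,0,0.7,-0.039,1.242,-0.037],
    [-0.3,2.15,0,0.7,-0.039,1.242,-0.037],
    [-0.3,2.15,0,0.7,-0.039,1.242,-0.037],
    [-0.3,2.15,0,0.7,-0.039,1.242,-0.037],
  ],
)

```text
time_s: 3.3
ee_pos: [0.4558, 0.0616, 0.2206]
eef_rot: [-3.135, 0.189, -3.042]
force: [-0.3, -0.3, -0.2]
grip_width: 0.0328
grip_force: 0.0
```

```bash
cat >> h.py <<'E'
def fkR(q,c=np.pi/2):
    return Ro.from_euler("ZYZYZ",[q[0],q[1]+q[2],q[3],q[4],q[5]+c]).as_matrix()
E
python3 - <<'E'
from h import *
np.set_printoptions(precision=4,suppress=True)
s=st(); q=s["qpos"]; print(q,s["ee_pos"],s["eef_rot"]); R=Ro.from_euler("xyz",s["eef_rot"]).as_matrix(); print(R.T@fkR(q))
D=[([1.036,.3,1.521,0,1.321,-.067],[.248,.491,.2194]),([.0505,-.4738,2.372,-1.0403,.0016,-.5397],[.4575,.0594,.3333]),(q,s["ee_pos"])]
from scipy.optimize import least_squares
def pos(p,q):
    a,h,L1,L2,e,d=p; A=q[1]+q[2]
    r=a+L1*np.sin(q[1])+L2*np.sin(A)+e*np.cos(A); z=h+L1*np.cos(q[1])+L2*np.cos(A)-e*np.sin(A)
    return np.array([r*np.cos(q[0]),r*np.sin(q[0]),z])+d*fkR(q)[:,2]
f=lambda p:np.concatenate([(pos(p,np.array(a))-b)*1000 for a,b in D]+[(p-[0,.3,.37,.37,0,.22])*3])
r=least_squares(f,[0,.3,.37,.37,0,.22]); print(r.x,r.fun[:9])
E
```

```text
t 3.3 booth [-0.2202  0.1266  0.2206] F [-0.3137 -0.2985 -0.2418] grip 0.032826623349371836 tilt 79.1821247098389
[ 0.0533 -0.011   1.8851  0.0025  1.0786 -1.617 ] [0.4558 0.0616 0.2206] [-3.1352  0.1888 -3.0424]Traceback (most recent call last):
  File "<stdin>", line 3, in <module>
  File "h.py", line 33, in fkR
    return Ro.from_euler("ZYZYZ",[q[0],q[1]+q[2],q[3],q[4],q[5]+c]).as_matrix()
           ~~~~~~~~~~~~~^^^^^^^^^^^^^^^^^^^^^^^^^^^^^^^^^^^^^^^^^^^
  File "scipy/spatial/transform/_rotation.pyx", line 1413, in scipy.spatial.transform._rotation.Rotation.from_euler
ValueError: Expected axis specification to be a non-empty string of upto 3 characters, got ZYZYZ
```

```bash
cat >> h.py <<'E'
def fkR(q,c=np.pi/2):
    return (Ro.from_euler("ZYZ",[q[0],q[1]+q[2],q[3]])*Ro.from_euler("YZ",[q[4],q[5]+c])).as_matrix()
from scipy.optimize import least_squares
def pos(p,q):
    a,h,L1,L2,e,d=p; A=q[1]+q[2]
    r=a+L1*np.sin(q[1])+L2*np.sin(A)+e*np.cos(A); z=h+L1*np.cos(q[1])+L2*np.cos(A)-e*np.sin(A)
    return np.array([r*np.cos(q[0]),r*np.sin(q[0]),z])+d*fkR(q)[:,2]
D=[([1.036,.3,1.521,0,1.321,-.067],[.248,.491,.2194]),([.0505,-.4738,2.372,-1.0403,.0016,-.5397],[.4575,.0594,.3333]),([ 0.0533,-0.011,1.8851,0.0025,1.0786,-1.617],[0.4558,0.0616,0.2206])]
f=lambda p:np.concatenate([(pos(p,np.array(a))-b)*1000 for a,b in D]+[(p-[0,.3,.37,.37,0,.22])*3])
PRM=least_squares(f,[0,.3,.37,.37,0,.22]).x
LO=np.array([-3.03,-.79,.23,-1.04,0,-2.55]);HI=np.array([3.03,2.21,2.52,4.18,3.07,2.55])
def ik(p,R,seed):
    g=lambda q:np.r_[(pos(PRM,q)-p)*10,Ro.from_matrix(R.T@fkR(q)).as_rotvec()]
    s=least_squares(g,np.clip(seed,LO+1e-3,HI-1e-3),bounds=(LO,HI)); return s.x,np.abs(s.fun).max()
E
python3 - <<'E'
from h import *
np.set_printoptions(precision=3,suppress=True)
s=st(); q=s["qpos"]; R=Ro.from_euler("xyz",s["eef_rot"]).as_matrix(); print(R.T@fkR(q)); print(PRM,f(PRM)[:9])
F=np.diag([-1,-1,1.])
for a in (0,12,25):
  for z in(.094,.2):
    for fl in (1,0):
      for sd in ([0,0,2.2,3.1,.8,-1.5],[0,0,2.2,3.1,.8,1.5],[0,0,2.2,0,.3,-1.5]):
        x,e=ik(bw([-.04,.05,z]),tilt(np.radians(a))@(F if fl else np.eye(3)),np.array(sd))
        if e<.01: print(a,z,fl,x,e)
E
```

```text
t 3.3 booth [-0.22   0.127  0.221] F [-0.314 -0.299 -0.242] grip 0.032826623349371836 tilt 79.1821247098389
[[ 1. -0.  0.]
 [ 0.  1. -0.]
 [-0.  0.  1.]]
[-0.004  0.213  0.426  0.45   0.033  0.257] [ 31.723 -18.796   0.018   1.829 -36.54    0.066   1.974 -36.61   -0.083]
0 0.094 1 [-0.058  0.726  2.099  2.974  1.258 -1.519] 2.220446049250313e-15
0 0.094 1 [-0.058  0.726  2.099  2.974  1.258 -1.519] 2.674083177112152e-11
0 0.094 1 [-0.058  0.726  2.099  2.974  1.258 -1.519] 1.942890293094024e-15
0 0.094 0 [-0.058  0.726  2.099  2.974  1.258  1.623] 9.060996397636245e-10
0 0.094 0 [-0.058  0.726  2.099  2.974  1.258  1.623] 2.220446049250313e-15
0 0.2 1 [-0.058  0.439  2.144  2.954  1.02  -1.472] 2.71526738874281e-14
0 0.2 1 [-0.058  0.439  2.144  2.954  1.02  -1.472] 7.249756350802272e-13
0 0.2 1 [-0.058  0.439  2.144  2.954  1.02  -1.472] 2.220446049250313e-15
0 0.2 0 [-0.058  0.439  2.144  2.954  1.02   1.67 ] 2.844623495090737e-10
0 0.2 0 [-0.058  0.439  2.144  2.954  1.02   1.67 ] 4.551914400963142e-14
12 0.094 1 [-0.056  0.585  2.116  2.949  0.927 -1.487] 6.166584794264577e-12
12
[... 749 characters left out ...]
04224816e-15
25 0.094 1 [-0.049  0.465  2.083  2.88   0.551 -1.41 ] 1.6653345369377348e-15
25 0.094 1 [-0.049  0.465  2.083  2.88   0.551 -1.41 ] 4.3378470954147375e-10
25 0.094 0 [-0.049  0.465  2.083  2.88   0.551  1.732] 1.0070126294777186e-14
25 0.094 0 [-0.049  0.465  2.083  2.88   0.551  1.732] 8.881784197001252e-15
25 0.2 1 [-0.049  0.23   2.054  2.671  0.304 -1.183] 5.247469125890802e-12
25 0.2 1 [-0.049  0.23   2.054  2.671  0.304 -1.183] 6.11009318494933e-14
25 0.2 1 [-0.049  0.23   2.054  2.671  0.304 -1.183] 2.0011550367448457e-10
25 0.2 0 [-0.049  0.23   2.054  2.671  0.304  1.959] 1.4199752484955752e-12
25 0.2 0 [-0.049  0.23   2.054  2.671  0.304  1.959] 3.5493989060165596e-11
```

```bash
cat >> h.py <<'E'
def pos(p,q):
    a,h,L1,L2,e,d,b=p; A=q[1]+q[2]
    r=a+L1*np.sin(q[1])+L2*np.sin(A)+e*np.cos(A); z=h+L1*np.cos(q[1])+L2*np.cos(A)-e*np.sin(A)
    return np.array([r*np.cos(q[0])-b*np.sin(q[0]),r*np.sin(q[0])+b*np.cos(q[0]),z])+d*fkR(q)[:,2]
f=lambda p:np.concatenate([(pos(p,np.array(a))-b)*1000 for a,b in D]+[(p-[0,.3,.37,.37,0,.22,0])*3])
PRM=least_squares(f,[0,.3,.37,.37,0,.22,0]).x
F2=np.diag([-1,-1,1.])
def traj(qt,n,per=12):
    s=ctrl.get_obs(); q0=np.array(s["qpos"]); out=[]
    for k in range(1,n+1):
        q=q0+(qt-q0)*k/n
        if (k-1)%per==0:
            qs=q0+(qt-q0)*(k-1)/n; p0,R0=(pos(PRM,qs),fkR(qs)); print("--")
        p,R=pos(PRM,q),fkR(q)
        print(np.round(np.r_[R0.T@(p-p0)/.05,Ro.from_matrix(R0.T@R).as_rotvec()],2).tolist(), wb(p),R[:,2])
E
python3 - <<'E'
from h import *
np.set_printoptions(precision=2,suppress=True)
print(PRM,f(PRM)[:9])
qt,e=ik(bw([-.17,.05,.24]),tilt(np.radians(12))@F2,np.array([0,.4,2.1,2.9,.8,-1.5])); print(qt,e)
traj(qt,24)
E
```

```text
[0.   0.22 0.42 0.45 0.04 0.26 0.04] [ 0.15 -0.08 -0.02  0.01  0.12 -0.01 -0.02  0.04  0.03]
[-0.27 -0.03  2.41  2.54  0.68 -1.16] 5.828670879282072e-15
--
[0.09, 0.35, 0.14, -0.09, 0.0, 0.08] [-0.22  0.14  0.21] [ 0.18  0.1  -0.98]
[0.16, 0.69, 0.23, -0.18, 0.0, 0.17] [-0.23  0.16  0.21] [ 0.18  0.19 -0.97]
[0.18, 1.02, 0.29, -0.26, 0.0, 0.26] [-0.23  0.18  0.2 ] [ 0.19  0.27 -0.94]
[0.18, 1.31, 0.31, -0.35, 0.0, 0.36] [-0.23  0.19  0.2 ] [ 0.2   0.35 -0.92]
[0.14, 1.57, 0.3, -0.43, 0.01, 0.45] [-0.22  0.21  0.2 ] [ 0.22  0.42 -0.88]
[0.08, 1.8, 0.26, -0.51, 0.01, 0.55] [-0.22  0.22  0.21] [ 0.24  0.49 -0.84]
[-0.01, 1.99, 0.21, -0.59, 0.01, 0.65] [-0.22  0.23  0.21] [ 0.27  0.54 -0.79]
[-0.13, 2.13, 0.13, -0.67, 0.01, 0.76] [-0.21  0.23  0.21] [ 0.31  0.59 -0.74]
[-0.26, 2.22, 0.05, -0.74, 0.01, 0.86] [-0.21  0.24  0.22] [ 0.35  0.63 -0.69]
[-0.41, 2.27, -0.04, -0.82, 0.02, 0.97] [-0.2   0.24  0.23] [ 0.4   0.66 -0.64]
[-0.56, 2.26, -0.14, -0.89, 0.02, 1.08] [-0.19  0.24  0.23] [ 0.45  0.68 -0.58]
[-0.72, 2.2, -0.23, -0.96, 0.02, 1.19] [-0.19  0.24  0.24] [ 0.5   0.69 -0.53]
--
[-0
[... 261 characters left out ...]
-0.3, -0.04, 0.44] [-0.16  0.2   0.26] [ 0.71  0.61 -0.34]
[-0.91, 0.68, -0.54, -0.37, -0.05, 0.55] [-0.16  0.19  0.26] [ 0.76  0.57 -0.3 ]
[-1.18, 0.73, -0.72, -0.45, -0.06, 0.67] [-0.15  0.17  0.26] [ 0.81  0.52 -0.27]
[-1.47, 0.73, -0.93, -0.52, -0.08, 0.78] [-0.15  0.15  0.26] [ 0.85  0.46 -0.24]
[-1.78, 0.7, -1.15, -0.6, -0.09, 0.89] [-0.15  0.13  0.26] [ 0.89  0.4  -0.22]
[-2.1, 0.62, -1.4, -0.67, -0.1, 1.0] [-0.15  0.11  0.26] [ 0.92  0.33 -0.21]
[-2.42, 0.49, -1.65, -0.75, -0.11, 1.12] [-0.16  0.09  0.25] [ 0.95  0.25 -0.2 ]
[-2.73, 0.31, -1.92, -0.83, -0.12, 1.23] [-0.16  0.07  0.25] [ 0.96  0.18 -0.2 ]
[-3.04, 0.08, -2.19, -0.91, -0.14, 1.34] [-0.17  0.05  0.24] [ 0.97  0.1  -0.21]
```

move_arm(
  targets=[
    [-0.3,0.09,0.35,0.14,-0.09,0,0.08],
    [-0.3,0.16,0.69,0.23,-0.18,0,0.17],
    [-0.3,0.18,1.02,0.29,-0.26,0,0.26],
    [-0.3,0.18,1.31,0.31,-0.35,0,0.36],
    [-0.3,0.14,1.57,0.3,-0.43,0.01,0.45],
    [-0.3,0.08,1.8,0.26,-0.51,0.01,0.55],
    [-0.3,-0.01,1.99,0.21,-0.59,0.01,0.65],
    [-0.3,-0.13,2.13,0.13,-0.67,0.01,0.76],
    [-0.3,-0.26,2.22,0.05,-0.74,0.01,0.86],
    [-0.3,-0.41,2.27,-0.04,-0.82,0.02,0.97],
    [-0.3,-0.56,2.26,-0.14,-0.89,0.02,1.08],
    [-0.3,-0.72,2.2,-0.23,-0.96,0.02,1.19],
  ],
)

```text
time_s: 4.5
ee_pos: [0.4782, 0.1742, 0.2375]
eef_rot: [2.177, -0.4, 2.244]
force: [0.3, 0.9, -0.1]
grip_width: 0.0327
grip_force: 0.0
```

```bash
python3 - <<'E'
from h import *
np.set_printoptions(precision=2,suppress=True)
s=st();print(s["qpos"])
qt,e=ik(bw([-.17,.05,.24]),tilt(np.radians(12))@F2,np.array([0,.4,2.1,2.9,.8,-1.5]))
traj(qt,12)
E
```

```text
t 4.5 booth [-0.19  0.24  0.24] F [ 0.27  0.89 -0.15] grip 0.03265360298100061 tilt 31.67678281652976
[-0.11 -0.02  2.16  1.28  0.88 -1.4 ]
--
[-0.11, 0.18, -0.05, -0.07, -0.01, 0.11] [-0.18  0.23  0.24] [ 0.56  0.68 -0.47]
[-0.26, 0.34, -0.13, -0.15, -0.02, 0.22] [-0.17  0.22  0.25] [ 0.61  0.67 -0.43]
[-0.45, 0.48, -0.24, -0.22, -0.03, 0.33] [-0.17  0.21  0.25] [ 0.66  0.64 -0.38]
[-0.67, 0.6, -0.38, -0.29, -0.04, 0.44] [-0.16  0.2   0.26] [ 0.72  0.61 -0.34]
[-0.92, 0.68, -0.54, -0.37, -0.05, 0.55] [-0.16  0.19  0.26] [ 0.77  0.57 -0.3 ]
[-1.19, 0.73, -0.72, -0.44, -0.07, 0.67] [-0.15  0.17  0.26] [ 0.81  0.52 -0.27]
[-1.49, 0.74, -0.93, -0.52, -0.08, 0.78] [-0.15  0.15  0.26] [ 0.85  0.46 -0.24]
[-1.79, 0.71, -1.15, -0.59, -0.09, 0.89] [-0.15  0.13  0.26] [ 0.89  0.4  -0.22]
[-2.11, 0.63, -1.39, -0.67, -0.1, 1.0] [-0.15  0.11  0.26] [ 0.92  0.33 -0.21]
[-2.42, 0.51, -1.65, -0.74, -0.12, 1.11] [-0.16  0.09  0.25] [ 0.95  0.25 -0.2 ]
[-2.74, 0.33, -1.91, -0.82, -0.13, 1.23] [-0.16  0.07  0.25] [ 0.96  0.18 -0.2 ]
[-3.04, 0.11, -2.18, -0.9, -0.14, 1.34] [-0.17  0.05  0.24] [ 0.97  0.1  -0.21]
```

The model tracks the real arm well.

move_arm(
  targets=[
    [-0.3,-0.11,0.18,-0.05,-0.07,-0.01,0.11],
    [-0.3,-0.26,0.34,-0.13,-0.15,-0.02,0.22],
    [-0.3,-0.45,0.48,-0.24,-0.22,-0.03,0.33],
    [-0.3,-0.67,0.6,-0.38,-0.29,-0.04,0.44],
    [-0.3,-0.92,0.68,-0.54,-0.37,-0.05,0.55],
    [-0.3,-1.19,0.73,-0.72,-0.44,-0.07,0.67],
    [-0.3,-1.49,0.74,-0.93,-0.52,-0.08,0.78],
    [-0.3,-1.79,0.71,-1.15,-0.59,-0.09,0.89],
    [-0.3,-2.11,0.63,-1.39,-0.67,-0.1,1.0],
    [-0.3,-2.42,0.51,-1.65,-0.74,-0.12,1.11],
    [-0.3,-2.74,0.33,-1.91,-0.82,-0.13,1.23],
    [-0.3,-3.04,0.11,-2.18,-0.9,-0.14,1.34],
  ],
)

```text
time_s: 5.7
ee_pos: [0.5143, -0.01, 0.2399]
eef_rot: [-3.127, -1.36, 0.086]
force: [0.0, 0.6, 0.6]
grip_width: 0.0328
grip_force: 0.0
```

```bash
cat >> h.py <<'E'
def row2(bp,a):
    s=ctrl.get_obs(); R0=Ro.from_euler("xyz",s["eef_rot"]).as_matrix(); p0=np.array(s["ee_pos"])
    return np.round(np.r_[R0.T@(bw(bp)-p0)/.05, Ro.from_matrix(R0.T@tilt(a)@F2).as_rotvec()],2).tolist()
E
python3 - <<'E'
from h import *
np.set_printoptions(precision=3,suppress=True)
s=st();print(s["qpos"]); a=np.radians(10)
for p in ([-.16,.05,.16],[-.15,.05,.094],[-.032,.05,.094]):
    print(row2(p,a)); print(ik(bw(p),tilt(a)@F2,s["qpos"]))
E
```

```text
t 5.7 booth [-0.169  0.049  0.24 ] F [0.045 0.554 0.614] grip 0.03283224993136024 tilt 12.066277629945152
[-0.271 -0.036  2.414  2.536  0.675 -1.153]
[-1.53, -0.01, 0.51, 0.0, 0.04, -0.0]
(array([-0.259,  0.297,  2.414,  2.715,  0.997, -1.394]), np.float64(2.4980018054066022e-15))
[-2.77, -0.0, 0.99, 0.0, 0.04, -0.0]
(array([-0.247,  0.555,  2.361,  2.77 ,  1.184, -1.488]), np.float64(3.416711358283919e-11))
[-2.28, -0.0, 3.29, 0.0, 0.04, -0.0]
(array([-0.145,  0.639,  2.077,  2.849,  0.986, -1.45 ]), np.float64(5.74384984020071e-11))
```

move_arm(
  targets=[
    [-0.3,-0.7,0,0.25,0,0.01,0],
    [-0.3,-1.4,0,0.5,0,0.02,0],
    [-0.3,-2.1,0,0.75,0,0.04,0],
    [-0.3,-2.6,0,0.95,0,0.04,0],
    [-0.3,-2.77,0,1.0,0,0.04,0],
    [-0.3,-2.77,0,1.0,0,0.04,0],
  ],
)

```text
time_s: 6.3
ee_pos: [0.5341, -0.0071, 0.0923]
eef_rot: [-3.14, -1.397, 0.104]
force: [0.2, 1.1, 0.5]
grip_width: 0.0328
grip_force: 0.0
```

```bash
python3 - <<'E'
from h import *
np.set_printoptions(precision=3,suppress=True)
s=st();print(row2([-.032,.05,.094],np.radians(10)))
im,d=look("top")
r=ctrl.tip_of("top","bar_edge"); print(r[:1])
if r: print(wb(onplane("top",r[0]["point"],[0,0,1],.114)))
save(cv2.resize(im[120:240,220:420],None,fx=4,fy=4,interpolation=2),"pre.png")
E
```

```text
t 6.3 booth [-0.149  0.05   0.092] F [0.184 1.104 0.46 ] grip 0.03277479187114475 tilt 9.943098871239773
[0.44, 0.02, 2.3, -0.0, -0.0, 0.0]
[{'point': [345.9, 180.6], 'score': 0.64}]
[-0.043 -0.009  0.114]
```

View pics/pre.png

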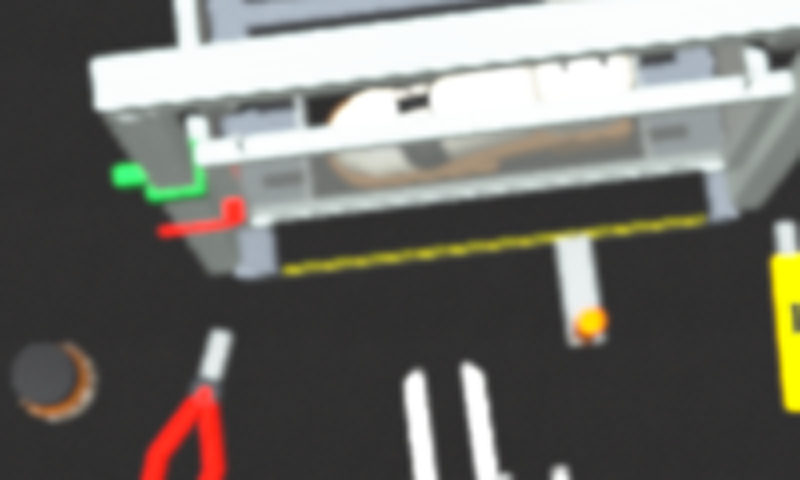

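The crop shows both fingers in front of the bar at about (440,370), clear to the left of the knob at (590,322). I'll advance under the bar.

move_arm(
  targets=[
    [-0.3,0.06,0,0.4,0,0,0],
    [-0.3,0.14,0,0.8,0,0,0],
    [-0.3,0.22,0,1.2,0,0,0],
    [-0.3,0.3,0,1.6,0,0,0],
    [-0.3,0.38,0,2.0,0,0,0],
    [-0.3,0.43,0,2.3,0,0,0],
    [-0.3,0.43,0,2.3,0,0,0],
  ],
)

```text
time_s: 7.1
ee_pos: [0.6518, 0.0053, 0.0977]
eef_rot: [3.133, -1.403, 0.114]
force: [0.6, -0.6, 0.4]
grip_width: 0.0327
grip_force: 0.0
```

```bash
python3 - <<'E'
from h import *
np.set_printoptions(precision=3,suppress=True)
s=st(); R=Ro.from_euler("xyz",s["eef_rot"]).as_matrix(); print("up 1mm in tool units",R.T@EZ*.02)
E
```

```text
t 7.1 booth [-0.031  0.051  0.098] F [ 0.57  -0.579  0.393] grip 0.032678945854820195 tilt 9.616161099418507
up 1mm in tool units [ 0.02   0.    -0.003]
```

move_arm(
  targets=[
    [-0.3,0.03,0,-0.005,0,0,0],
    [-0.3,0.06,0,-0.01,0,0,0],
    [-0.3,0.09,0,-0.015,0,0,0],
    [-0.3,0.12,0,-0.02,0,0,0],
    [-0.3,0.15,0,-0.025,0,0,0],
    [-0.3,0.18,0,-0.03,0,0,0],
    [-0.3,0.21,0,-0.035,0,0,0],
    [-0.3,0.24,0,-0.04,0,0,0],
    [-0.3,0.27,0,-0.045,0,0,0],
    [-0.3,0.3,0,-0.05,0,0,0],
    [-0.3,0.33,0,-0.055,0,0,0],
    [-0.3,0.36,0,-0.06,0,0,0],
  ],
)

```text
time_s: 8.3
ee_pos: [0.6501, 0.0051, 0.1129]
eef_rot: [3.14, -1.397, 0.106]
force: [-4.5, -0.1, -8.4]
grip_width: 0.0329
grip_force: 4.8
```

```bash
cat >> h.py <<'E'
def marks(n=None):
    for c in("scene","top"):
        im,d=look(c)
        for t,b in(("pointer",(-.023,.22)),("mark",(-.019,.22))):
            r=ctrl.tip_of(c,t)
            o,v=ray(c,(0,0))
            for q in r[:2]:
                o,v=ray(c,q["point"]); x0=bw([b[0],b[1],0])
                # closest point on vertical line x0 to ray
                s=np.linalg.lstsq(np.c_[EZ,-v],o-x0,rcond=None)[0]; g=np.linalg.norm(x0+s[0]*EZ-o-s[1]*v)
                print(c,t,round(q["score"],2),np.round(q["point"],1),"z %.4f gap %.4f"%(s[0],g))
        if n: save(cv2.resize(im[110:260,235:435],None,fx=4,fy=4,interpolation=2),n+c+".png")
E
python3 - <<'E'
from h import *
np.set_printoptions(precision=3,suppress=True)
st(); marks()
E
```

```text
t 8.3 booth [-0.033  0.051  0.113] F [-4.495 -0.147 -8.362] grip 0.032921435595986336 tilt 9.941903529465813
scene pointer 0.67 [327.5 246.4] z 0.2038 gap 0.0054
scene pointer 0.44 [372.7 297.2] z -0.0438 gap 0.1667
scene mark 0.49 [327.2 235. ] z 0.2728 gap 0.0065
scene mark 0.27 [376.7 298.4] z -0.0249 gap 0.1823
top mark 0.67 [263.2 168.7] z 0.2843 gap 0.0008
```

move_arm(
  targets=[
    [-0.3,0.03,0,-0.005,0,0,0],
    [-0.3,0.06,0,-0.01,0,0,0],
    [-0.3,0.09,0,-0.015,0,0,0],
    [-0.3,0.12,0,-0.02,0,0,0],
    [-0.3,0.15,0,-0.025,0,0,0],
    [-0.3,0.18,0,-0.03,0,0,0],
  ],
)

```text
time_s: 9.2
ee_pos: [0.6501, 0.0051, 0.122]
eef_rot: [3.14, -1.397, 0.107]
force: [-6.3, -0.9, -9.1]
grip_width: 0.0327
grip_force: 5.1
```

```bash
python3 - <<'E'
from h import *
np.set_printoptions(precision=3,suppress=True)
st(); marks("l1")
E
```

```text
t 9.2 booth [-0.033  0.051  0.122] F [-6.335 -0.918 -9.06 ] grip 0.03267976959849979 tilt 9.950939664061737
scene pointer 0.72 [325.1 242.4] z 0.2267 gap 0.0018
scene mark 0.68 [326.4 230.9] z 0.2944 gap 0.0040
top pointer 0.94 [265.4 178.2] z 0.2054 gap 0.0086
top mark 0.41 [261.3 169.9] z 0.2847 gap 0.0069
```

View pics/l1top.png

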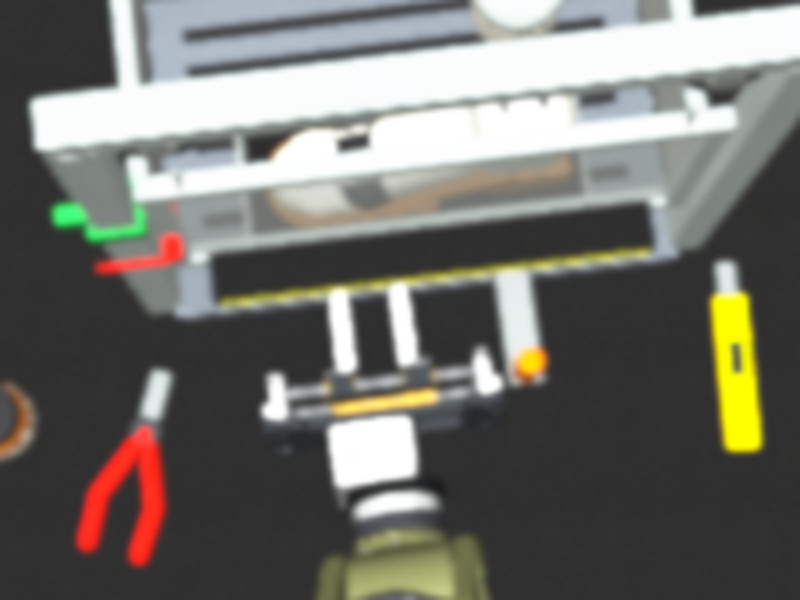

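move_arm(
  targets=[
    [-0.3,0,0,-0.03,0,0,0],
    [-0.3,0,0,-0.06,0,0,0],
    [-0.3,0,0,-0.06,0,0,0],
  ],
)

```text
time_s: 9.8
ee_pos: [0.6479, 0.0048, 0.1237]
eef_rot: [3.137, -1.4, 0.11]
force: [2.0, -1.4, -8.3]
grip_width: 0.0331
grip_force: 3.8
```

```bash
cat >> h.py <<'E'
def colz():
    v,u=np.mgrid[0:400,0:640]; 
    for c in("top","scene"):
        im,d=look(c); K,R,t=cal(c); h=cv2.cvtColor(im,cv2.COLOR_RGB2HSV)
        P=np.stack([(u-K[0,2])/K[0,0]*d,(v-K[1,2])/K[1,1]*d,d],-1); W=(P-t)@R-O
        bx,by,z=W@EX,W@EY,W[...,2]
        for n,mm in(("red",((h[...,0]<6)|(h[...,0]>174))&(h[...,1]>140)),("green",(h[...,0]>45)&(h[...,0]<80)&(h[...,1]>120))):
            q=mm&(d>0)&(h[...,2]>60)&(bx>-.06)&(bx<.03)&(by>.15)&(by<.28)&(z>.15)&(z<.35)
            f=q&(bx<-.012)
            print(c,n,q.sum(),f.sum(),"z all",np.percentile(z[q],[10,50,90]),"front",np.percentile(z[f],[10,50,90]) if f.any() else "", "bx",np.percentile(bx[q],[5,50,95]),"by",np.percentile(by[q],[5,95]))
E
python3 - <<'E'
from h import *
np.set_printoptions(precision=4,suppress=True)
st(); colz()
E
```

```text
t 9.8 booth [-0.0348  0.0507  0.1237] F [ 2.0039 -1.3617 -8.275 ] grip 0.03313757120130139 tilt 9.773210958855142
top red 62 53 z all [0.2107 0.2163 0.221 ] front [0.1998 0.2156 0.2207] bx [-0.0241 -0.0203 -0.0079] by [0.185  0.2411]
top green 98 49 z all [0.271  0.2819 0.2847] front [0.2734 0.2815 0.2855] bx [-0.0185 -0.0119  0.0037] by [0.2028 0.2571]
scene red 47 3 z all [0.2112 0.2169 0.221 ] front [0.2119 0.2151 0.2152] bx [-0.0132  0.0189  0.0243] by [0.1852 0.2409]
scene green 85 6 z all [0.2781 0.2819 0.2844] front [0.2753 0.2813 0.283 ] bx [-0.0127  0.0033  0.0188] by [0.209  0.2588]
```

move_arm(
  targets=[
    [-0.3,0.04,0,-0.007,0,0,0],
    [-0.3,0.08,0,-0.014,0,0,0],
    [-0.3,0.12,0,-0.02,0,0,0],
    [-0.3,0.16,0,-0.027,0,0,0],
    [-0.3,0.2,0,-0.034,0,0,0],
    [-0.3,0.24,0,-0.04,0,0,0],
    [-0.3,0.28,0,-0.048,0,0,0],
    [-0.3,0.32,0,-0.055,0,0,0],
    [-0.3,0.36,0,-0.061,0,0,0],
    [-0.3,0.4,0,-0.068,0,0,0],
    [-0.3,0.44,0,-0.075,0,0,0],
    [-0.3,0.48,0,-0.082,0,0,0],
  ],
)

```text
time_s: 11.1
ee_pos: [0.6478, 0.0048, 0.148]
eef_rot: [3.138, -1.4, 0.109]
force: [3.6, -0.8, -9.9]
grip_width: 0.0327
grip_force: 4.8
```

```bash
python3 - <<'E'
from h import *
np.set_printoptions(precision=4,suppress=True)
st(); colz()
E
```

```text
t 11.1 booth [-0.0348  0.0507  0.148 ] F [ 3.5882 -0.7588 -9.8951] grip 0.032653695372030535 tilt 9.793698591060311
top red 70 50 z all [0.1963 0.2361 0.2399] front [0.2305 0.2364 0.2399] bx [-0.0243 -0.0203 -0.0052] by [0.1855 0.2366]
top green 98 48 z all [0.2727 0.2815 0.2854] front [0.2727 0.2819 0.2855] bx [-0.0182 -0.0111  0.004 ] by [0.203  0.2575]
scene red 40 1 z all [0.2333 0.2367 0.2421] front [0.2373 0.2373 0.2373] bx [0.0114 0.0206 0.0237] by [0.1871 0.2385]
scene green 81 6 z all [0.2776 0.2816 0.2841] front [0.2778 0.281  0.2842] bx [-0.0123  0.0027  0.019 ] by [0.2086 0.2592]
```

move_arm(
  targets=[
    [-0.3,0.04,0,-0.007,0,0,0],
    [-0.3,0.08,0,-0.014,0,0,0],
    [-0.3,0.12,0,-0.02,0,0,0],
    [-0.3,0.16,0,-0.027,0,0,0],
    [-0.3,0.2,0,-0.034,0,0,0],
    [-0.3,0.24,0,-0.04,0,0,0],
    [-0.3,0.28,0,-0.048,0,0,0],
    [-0.3,0.32,0,-0.055,0,0,0],
    [-0.3,0.36,0,-0.061,0,0,0],
    [-0.3,0.4,0,-0.068,0,0,0],
    [-0.3,0.44,0,-0.075,0,0,0],
    [-0.3,0.48,0,-0.082,0,0,0],
  ],
)

```text
time_s: 12.4
ee_pos: [0.6479, 0.0049, 0.1724]
eef_rot: [3.137, -1.4, 0.109]
force: [1.6, -1.8, -10.6]
grip_width: 0.0327
grip_force: 5.0
```

move_arm(
  targets=[
    [-0.3,0.04,0,-0.007,0,0,0],
    [-0.3,0.08,0,-0.014,0,0,0],
    [-0.3,0.12,0,-0.02,0,0,0],
    [-0.3,0.16,0,-0.027,0,0,0],
    [-0.3,0.2,0,-0.034,0,0,0],
    [-0.3,0.2,0,-0.034,0,0,0],
    [-0.3,0.2,0,-0.034,0,0,0],
    [-0.3,0.2,0,-0.034,0,0,0],
    [-0.3,0.2,0,-0.034,0,0,0],
  ],
)

```text
time_s: 13.3
ee_pos: [0.6479, 0.0049, 0.1825]
eef_rot: [3.137, -1.4, 0.109]
force: [-0.0, -2.2, -7.9]
grip_width: 0.0329
grip_force: 4.3
```

```bash
python3 - <<'E'
from h import *
np.set_printoptions(precision=4,suppress=True)
st(); colz()
E
```

```text
t 13.3 booth [-0.0347  0.0508  0.1825] F [-0.0441 -2.2099 -7.9293] grip 0.03292476142489715 tilt 9.770382126588398
top red 69 55 z all [0.2587 0.2739 0.2787] front [0.2683 0.2731 0.2784] bx [-0.024  -0.0202 -0.0067] by [0.1846 0.2402]
top green 85 39 z all [0.2774 0.2828 0.2865] front [0.2797 0.283  0.288 ] bx [-0.0181 -0.0084  0.004 ] by [0.2025 0.2569]
scene red 55 4 z all [0.2703 0.2747 0.278 ] front [0.2725 0.2738 0.2744] bx [-0.0206  0.0196  0.0244] by [0.1857 0.241 ]
scene green 86 8 z all [0.2756 0.2818 0.284 ] front [0.2724 0.2801 0.2836] bx [-0.0141  0.0028  0.0186] by [0.2093 0.2583]
```

move_arm(
  targets=[
    [-0.3,0.03,0,-0.005,0,0,0],
    [-0.3,0.06,0,-0.01,0,0,0],
    [-0.3,0.09,0,-0.015,0,0,0],
    [-0.3,0.1,0,-0.017,0,0,0],
    [-0.3,0.1,0,-0.017,0,0,0],
    [-0.3,0.1,0,-0.017,0,0,0],
    [-0.3,0.1,0,-0.017,0,0,0],
    [-0.3,0.1,0,-0.017,0,0,0],
    [-0.3,0.1,0,-0.017,0,0,0],
    [-0.3,0.1,0,-0.017,0,0,0],
  ],
)

```text
time_s: 14.4
ee_pos: [0.6479, 0.0049, 0.1875]
eef_rot: [3.138, -1.4, 0.109]
force: [-1.9, -2.0, -8.1]
grip_width: 0.0326
grip_force: 4.1
```

```bash
python3 - <<'E'
from h import *
np.set_printoptions(precision=4,suppress=True)
st(); colz()
im,_=look("scene"); a=cv2.resize(im[215:255,295:355],None,fx=12,fy=7,interpolation=2)
im,_=look("top"); b=cv2.resize(im[150:190,245:305],None,fx=12,fy=7,interpolation=2); save(np.vstack([a,b]),"l2.png")
E
```

```text
t 14.4 booth [-0.0347  0.0507  0.1875] F [-1.934  -1.971  -8.1397] grip 0.032636375322564005 tilt 9.78018529976497
top red 58 44 z all [0.2662 0.2795 0.2836] front [0.2733 0.2793 0.2833] bx [-0.024  -0.0207 -0.0065] by [0.1849 0.2419]
top green 78 31 z all [0.2785 0.2822 0.2863] front [0.2802 0.2835 0.2889] bx [-0.0169 -0.006   0.0049] by [0.2022 0.2578]
scene red 60 7 z all [0.2761 0.2803 0.2843] front [0.2782 0.2801 0.2814] bx [-0.0226  0.0189  0.0238] by [0.1852 0.2415]
scene green 84 8 z all [0.2753 0.2816 0.2843] front [0.2711 0.279  0.2821] bx [-0.0148  0.003   0.018 ] by [0.2097 0.259 ]
```

View pics/l2.png

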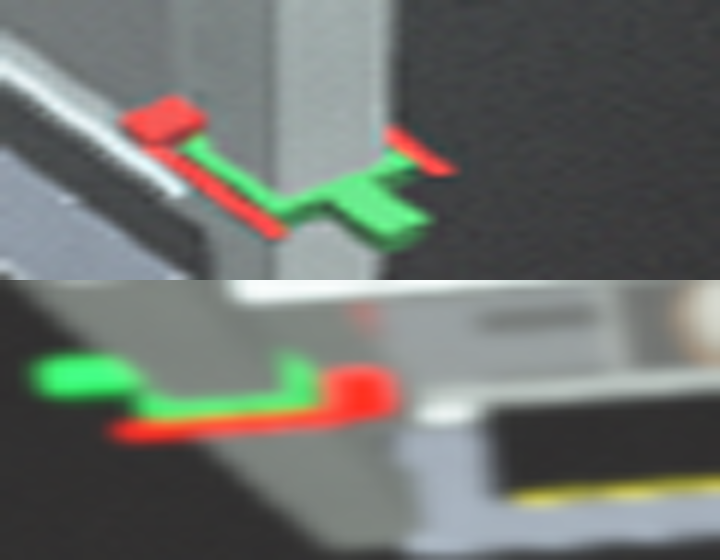

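The pointer now lies just in front of the collar: at (200,190) in the scene crop and (220,425) in the top crop. I'll fit the collar height by ray-casting its box against the depth readings.

```bash
cat > fit.py <<'E'
from h import *
def hit(o,v,lo,hi): # slab; o (3,), v (n,3)
    t1=(lo-o)/v;t2=(hi-o)/v; a=np.minimum(t1,t2).max(1); b=np.maximum(t1,t2).min(1); return np.where(a<b,a,np.nan)
vv,uu=np.mgrid[0:400,0:640]
def fit(name,half,xy,zc,hue,ylim,nimg=3):
    for c in("scene","top"):
        K,R,t=cal(c); T=np.c_[EX,EY,EZ].T; o=T@(-R.T@t-O); cost=np.zeros(len(zc)); res=[]
        DS=[look(c) for _ in range(nimg)]; d=np.median([x[1] for x in DS],0); im=DS[0][0]
        h=cv2.cvtColor(im,cv2.COLOR_RGB2HSV)
        V=(np.c_[(uu.ravel()-K[0,2])/K[0,0],(vv.ravel()-K[1,2])/K[1,1],np.ones(uu.size)]@R)@T.T
        W=o+V*d.ravel()[:,None]
        m=hue(h).ravel()&(d.ravel()>0)&(abs(W[:,0]-xy[0])<.03)&(W[:,1]>ylim[0])&(W[:,1]<ylim[1])&(abs(W[:,2]-.24)<.08)
        for i,z in enumerate(zc):
            b=np.r_[xy,z]; tt=hit(o,V[m],b-half,b+half); r=tt-d.ravel()[m]; r=np.where(np.isnan(r),.02,r)
            cost[i]=np.minimum(abs(r),.02).mean()
        print(c,name,m.sum(),np.round(cost*1000,1).tolist(),"best",zc[cost.argmin()])
G=lambda h:(h[...,0]>45)&(h[...,0]<80)&(h[...,1]>120)&(h[...,2]>60)
Rd=lambda h:((h[...,0]<6)|(h[...,0]>174))&(h[...,1]>140)&(h[...,2]>60)
E
python3 - <<'E'
from fit import *
zc=np.arange(.268,.291,.002).round(3)
fit("collar",np.array([.019,.019,.008]),[0,.22],zc,G,(.2,.24))
fit("pointer",np.array([.002,.03,.002]),[-.0225,.22],zc,Rd,(.202,.245))
E
```

```text
scene collar 48 [6.6, 4.4, 2.2, 1.3, 2.3, 3.5, 4.5, 5.6, 6.8, 7.7, 8.3, 9.5] best 0.274
top collar 39 [7.1, 5.1, 3.2, 1.9, 2.3, 3.8, 5.5, 7.0, 8.5, 9.7, 10.8, 12.1] best 0.274
scene pointer 7 [18.4, 18.1, 13.8, 12.8, 3.9, 1.3, 3.0, 7.7, 9.1, 12.1, 14.7, 17.4] best 0.278
top pointer 22 [14.7, 12.1, 8.9, 6.8, 5.5, 4.6, 5.2, 9.3, 11.7, 15.2, 16.7, 19.0] best 0.278
```

move_arm(
  targets=[
    [-0.3,-0.08,0,0.014,0,0,0],
    [-0.3,-0.16,0,0.027,0,0,0],
    [-0.3,-0.24,0,0.04,0,0,0],
    [-0.3,-0.34,0,0.057,0,0,0],
    [-0.3,-0.46,0,0.077,0,0,0],
    [-0.3,-0.58,0,0.1,0,0,0],
    [-0.3,-0.5,0,-0.4,0,0,0],
    [-0.3,-0.4,0,-0.9,0,0,0],
    [-0.3,-0.3,0,-1.6,0,0,0],
    [-0.3,-0.2,0,-2.3,0,0,0],
    [-0.3,-0.2,0,-2.3,0,0,0],
  ],
)

```text
time_s: 16.3
ee_pos: [0.5312, -0.0072, 0.1978]
eef_rot: [3.136, -1.401, 0.11]
force: [0.2, -0.7, -0.5]
grip_width: 0.033
grip_force: 0.0
```

```bash
python3 - <<'E'
from fit import *
np.set_printoptions(precision=3,suppress=True)
s=st(); print(s["qpos"])
zc=np.arange(.270,.285,.001).round(3)
fit("collar",np.array([.019,.019,.008]),[0,.22],zc,G,(.2,.24))
fit("pointer",np.array([.002,.03,.002]),[-.0225,.22],zc,Rd,(.202,.245))
# knob top
im,d=look("top"); r=ctrl.tip_of("top","knob"); r2=ctrl.cut_out("top","knob"); 
for q in r[:2]: print(q, wb(onplane("top",q["point"],[0,0,1],.058)))
for q in r2[:2]: print(q["score"],q["point"],q["region"].sum())
h=cv2.cvtColor(im,cv2.COLOR_RGB2HSV); o=(h[...,0]>6)&(h[...,0]<25)&(h[...,1]>150)&(h[...,2]>100)&(uu>350)&(uu<385)&(vv>185)&(vv<215)
p=np.c_[uu[o],vv[o]]; print(len(p),p.mean(0),wb(onplane("top",p.mean(0),[0,0,1],.07)),p.min(0),p.max(0))
qt,e=ik(bw([-.13,-.07,.2]),tilt(np.pi/2)@F2,np.array([-.1,.4,1.8,0,1,1.5])); print(qt,e)
qt,e=ik(bw([-.13,-.07,.2]),tilt(np.pi/2),np.array([-.1,.4,1.8,0,1,-1.5])); print(qt,e)
qt,e=ik(bw([-.13,-.07,.2]),tilt(np.pi/2),np.array([-.1,.4,1.8,3.1,1,-1.5])); print(qt,e)
E
```

```text
t 16.3 booth [-0.152  0.051  0.198] F [ 0.207 -0.749 -0.471] grip 0.03296831097484243 tilt 9.742628902932562
[-0.25   0.168  2.4    2.679  0.872 -1.324]
scene collar 44 [4.7, 3.9, 2.7, 2.0, 1.6, 1.7, 2.1, 2.7, 3.3, 3.8, 4.3, 4.7, 5.3, 5.9, 6.4] best 0.274
top collar 39 [5.4, 4.5, 3.6, 3.0, 2.6, 2.7, 3.2, 3.8, 4.6, 5.0, 5.8, 6.6, 7.4, 8.1, 8.9] best 0.274
scene pointer 7 [18.0, 15.9, 13.3, 12.9, 12.4, 9.7, 4.1, 1.0, 1.5, 2.1, 3.1, 6.7, 7.6, 8.3, 8.9] best 0.277
top pointer 23 [12.3, 10.5, 8.6, 7.8, 6.3, 5.6, 5.0, 4.6, 4.6, 4.9, 5.2, 7.3, 9.3, 9.7, 11.5] best 0.278
{'point': [364.4, 204.0], 'score': 0.73} [-0.115 -0.062  0.058]
0.66 [362.9, 192.5] 275
32 [367.875 200.656] [-0.108 -0.073  0.07 ] [364 197] [371 204]
[-0.281  0.38   1.46   0.     1.301  1.188] 4.068006919551755e-14
[-0.281  0.38   1.46   0.     1.301 -1.953] 4.7127715114160894e-14
[-0.281  0.1    2.123  4.023  0.     0.307] 0.8527775342026036
```

```bash
python3 - <<'E'
from h import *
np.set_printoptions(precision=2,suppress=True)
qt,e=ik(bw([-.16,-.073,.2]),tilt(np.radians(78)),np.array([-.1,.4,1.8,0,1,-1.5])); print(qt,e)
traj(qt,24)
E
```

```text
[-0.35  0.22  1.69  0.1   1.05 -2.06] 1.6653345369377348e-15
--
[0.2, -0.28, 0.18, 0.07, 0.01, -0.11] [-0.14  0.07  0.21] [ 0.97  0.18 -0.16]
[0.36, -0.55, 0.32, 0.15, 0.03, -0.22] [-0.13  0.08  0.21] [ 0.96  0.25 -0.16]
[0.5, -0.81, 0.43, 0.22, 0.04, -0.33] [-0.13  0.09  0.22] [ 0.93  0.32 -0.16]
[0.59, -1.06, 0.52, 0.29, 0.06, -0.45] [-0.12  0.1   0.22] [ 0.91  0.39 -0.17]
[0.66, -1.28, 0.58, 0.36, 0.07, -0.56] [-0.12  0.12  0.23] [ 0.88  0.45 -0.19]
[0.69, -1.47, 0.62, 0.43, 0.09, -0.67] [-0.12  0.12  0.23] [ 0.84  0.5  -0.21]
[0.69, -1.63, 0.63, 0.49, 0.1, -0.79] [-0.11  0.13  0.23] [ 0.8   0.55 -0.24]
[0.66, -1.75, 0.63, 0.56, 0.12, -0.91] [-0.12  0.14  0.23] [ 0.76  0.59 -0.28]
[0.6, -1.83, 0.62, 0.62, 0.13, -1.02] [-0.12  0.14  0.22] [ 0.72  0.62 -0.32]
[0.52, -1.87, 0.59, 0.69, 0.14, -1.14] [-0.12  0.14  0.22] [ 0.67  0.65 -0.36]
[0.43, -1.86, 0.55, 0.76, 0.15, -1.25] [-0.12  0.14  0.21] [ 0.63  0.66 -0.41]
[0.32, -1.8, 0.51, 0.82, 0.16, -1.37] [-0.12  0.14  0.21] [ 0.58  0.67 -0.47]
--
[-0.09, -0.13, -0.06, 0.07, 0.01, -0.11] [-0.13  0.14  0.2 ] [ 0.54  0.66 -0.52]
[-0.21, -
[... 174 characters left out ...]
0.29, 0.03, -0.44] [-0.14  0.1   0.19] [ 0.42  0.59 -0.69]
[-0.81, -0.64, -0.62, 0.37, 0.03, -0.54] [-0.14  0.09  0.18] [ 0.38  0.54 -0.75]
[-1.08, -0.73, -0.85, 0.45, 0.04, -0.64] [-0.14  0.07  0.18] [ 0.35  0.49 -0.8 ]
[-1.38, -0.8, -1.11, 0.54, 0.05, -0.74] [-0.15  0.05  0.18] [ 0.32  0.43 -0.85]
[-1.7, -0.85, -1.41, 0.62, 0.05, -0.84] [-0.15  0.03  0.18] [ 0.29  0.36 -0.89]
[-2.04, -0.86, -1.75, 0.71, 0.06, -0.93] [-0.15  0.01  0.18] [ 0.26  0.28 -0.92]
[-2.39, -0.84, -2.12, 0.8, 0.07, -1.02] [-0.16 -0.02  0.19] [ 0.24  0.2  -0.95]
[-2.75, -0.78, -2.53, 0.9, 0.08, -1.1] [-0.16 -0.05  0.19] [ 0.22  0.11 -0.97]
[-3.11, -0.68, -2.96, 1.0, 0.08, -1.18] [-0.16 -0.07  0.2 ] [ 0.21  0.02 -0.98]
```

move_arm(
  targets=[
    [-0.3,0.2,-0.28,0.18,0.07,0.01,-0.11],
    [-0.3,0.36,-0.55,0.32,0.15,0.03,-0.22],
    [-0.3,0.5,-0.81,0.43,0.22,0.04,-0.33],
    [-0.3,0.59,-1.06,0.52,0.29,0.06,-0.45],
    [-0.3,0.66,-1.28,0.58,0.36,0.07,-0.56],
    [-0.3,0.69,-1.47,0.62,0.43,0.09,-0.67],
    [-0.3,0.69,-1.63,0.63,0.49,0.1,-0.79],
    [-0.3,0.66,-1.75,0.63,0.56,0.12,-0.91],
    [-0.3,0.6,-1.83,0.62,0.62,0.13,-1.02],
    [-0.3,0.52,-1.87,0.59,0.69,0.14,-1.14],
    [-0.3,0.43,-1.86,0.55,0.76,0.15,-1.25],
    [-0.3,0.32,-1.8,0.51,0.82,0.16,-1.37],
  ],
)

```text
time_s: 18.25
ee_pos: [0.5517, 0.0851, 0.2084]
eef_rot: [2.092, -0.328, 2.239]
force: [-0.1, -0.0, -0.5]
grip_width: 0.033
grip_force: 0.0
```

move_arm(
  targets=[
    [0.3,-0.09,-0.13,-0.06,0.07,0.01,-0.11],
    [0.3,-0.21,-0.26,-0.15,0.14,0.02,-0.22],
    [0.3,-0.37,-0.4,-0.27,0.22,0.02,-0.33],
    [0.3,-0.58,-0.52,-0.43,0.29,0.03,-0.44],
    [0.3,-0.81,-0.64,-0.62,0.37,0.03,-0.54],
    [0.3,-1.08,-0.73,-0.85,0.45,0.04,-0.64],
    [0.3,-1.38,-0.8,-1.11,0.54,0.05,-0.74],
    [0.3,-1.7,-0.85,-1.41,0.62,0.05,-0.84],
    [0.3,-2.04,-0.86,-1.75,0.71,0.06,-0.93],
    [0.3,-2.39,-0.84,-2.12,0.8,0.07,-1.02],
    [0.3,-2.75,-0.78,-2.53,0.9,0.08,-1.1],
    [0.3,-3.11,-0.68,-2.96,1.0,0.08,-1.18],
  ],
)

```text
time_s: 19.45
ee_pos: [0.537, -0.1326, 0.1996]
eef_rot: [-3.131, 0.209, -3.041]
force: [-1.0, -0.4, 0.7]
grip_width: 0.061
grip_force: 0.0
```

```bash
python3 - <<'E'
from h import *
np.set_printoptions(precision=3,suppress=True)
s=st(); print(s["qpos"])
im,d=look("top"); im2,d2=look("scene")
h=cv2.cvtColor(im,cv2.COLOR_RGB2HSV);vv,uu=np.mgrid[0:400,0:640]; o=(h[...,0]>6)&(h[...,0]<25)&(h[...,1]>150)&(h[...,2]>100)&(uu>350)&(uu<385)&(vv>185)&(vv<215)
p=np.c_[uu[o],vv[o]]; print(len(p)); 
if len(p):
  print(p.mean(0),wb(onplane("top",p.mean(0),[0,0,1],.075)))
a=np.radians(80)
for p in ([-.108,-.073,.11],[-.108,-.073,.058]): print(row(p,a).tolist(),ik(bw(p),tilt(a),s["qpos"]))
save(np.hstack([cv2.resize(im[120:240,280:430],None,fx=2.6,fy=4,interpolation=2),cv2.resize(im2[150:290,220:370],None,fx=2.6,fy=480/140,interpolation=2)]),"k.png")
E
```

```text
t 19.45 booth [-0.159 -0.075  0.2  ] F [-0.967 -0.443  0.663] grip 0.06102738557500261 tilt 78.03711424001114
[-0.346  0.217  1.686  0.093  1.047 -2.054]
4
[365.5 199. ] [-0.102 -0.066  0.075]
[-0.606, 0.05, 1.979, -0.009, 0.037, -0.003] (array([-0.301,  0.438,  1.613,  0.085,  0.932, -2.018]), np.float64(5.0393023087735855e-12))
[-0.387, 0.059, 2.996, -0.009, 0.037, -0.003] (array([-0.301,  0.511,  1.644,  0.092,  0.828, -2.03 ]), np.float64(3.0215260946456183e-10))
```

View pics/k.png

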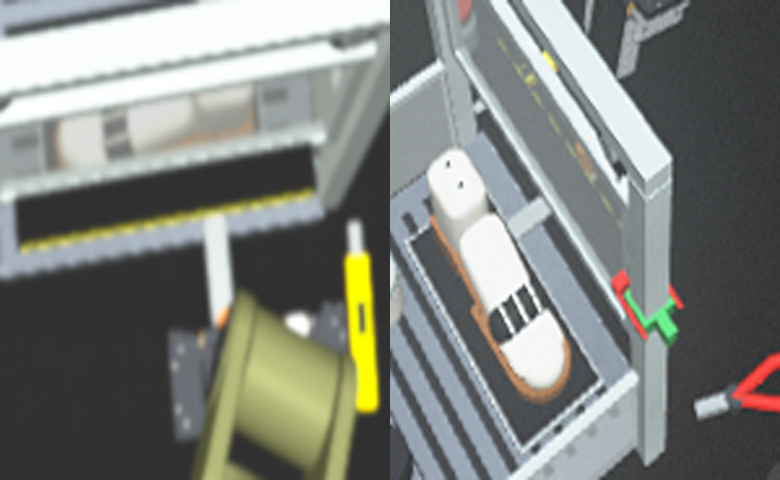

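The knob at (222,315) in the top crop lies just ahead of the gripper, which is above the stem's end. The scene crop shows the clog standing at (500,290) and the pointer at the collar at (650,315). I'll descend over the knob.

move_arm(
  targets=[
    [0.3,-0.4,0.03,0.5,0,0.03,0],
    [0.3,-0.6,0.05,1.2,0,0.037,0],
    [0.3,-0.6,0.05,1.9,0,0.037,0],
    [0.3,-0.53,0.05,2.3,0,0.037,0],
    [0.3,-0.46,0.06,2.65,0,0.037,0],
    [0.3,-0.39,0.06,3.0,0,0.037,0],
    [0.3,-0.39,0.06,3.0,0,0.037,0],
    [0.3,-0.39,0.06,3.0,0,0.037,0],
  ],
)

```text
time_s: 20.35
ee_pos: [0.5868, -0.1239, 0.0568]
eef_rot: [-3.138, 0.173, -3.047]
force: [0.4, 0.7, 0.1]
grip_width: 0.0611
grip_force: 0.0
```

move_arm(
  targets=[
    [-1,0,0,0,0,0,0],
    [-1,0,0,0,0,0,0],
    [-1,0,0,0,0,0,0],
    [-1,0,0,0,0,0,0],
    [-1,0,0,0,0,0,0],
    [-1,0,0,0,0,0,0],
    [-1,0,0,0,0,0,0],
    [-1,0,0,0,0,0,0],
  ],
  grip_force=20,
)

```text
time_s: 21.15
ee_pos: [0.587, -0.1242, 0.0569]
eef_rot: [-3.136, 0.173, -3.045]
force: [-1.8, 3.5, 3.8]
grip_width: 0.0214
grip_force: 20.0
```

```bash
python3 - <<'E'
from h import *
np.set_printoptions(precision=3,suppress=True)
s=st(); R=Ro.from_euler("xyz",s["eef_rot"]).as_matrix(); print("pull 10mm",R.T@(-EX)*.2)
E
```

```text
t 21.15 booth [-0.108 -0.071  0.057] F [-1.787  3.544  3.816] grip 0.02143338256532661 tilt 80.07285816678821
pull 10mm [ 0.197 -0.001 -0.034]
```

move_arm(
  targets=[
    [-1,0.02,0,-0.003,0,0,0],
    [-1,0.06,0,-0.01,0,0,0],
    [-1,0.11,0,-0.019,0,0,0],
    [-1,0.17,0,-0.03,0,0,0],
    [-1,0.23,0,-0.04,0,0,0],
    [-1,0.29,0,-0.05,0,0,0],
    [-1,0.35,0,-0.06,0,0,0],
    [-1,0.41,0,-0.071,0,0,0],
    [-1,0.47,0,-0.081,0,0,0],
    [-1,0.53,0,-0.091,0,0,0],
    [-1,0.59,0,-0.102,0,0,0],
    [-1,0.65,0,-0.112,0,0,0],
  ],
)

```text
time_s: 22.35
ee_pos: [0.5542, -0.1275, 0.0569]
eef_rot: [-3.136, 0.174, -3.045]
force: [2.7, 4.2, 1.5]
grip_width: 0.022
grip_force: 20.0
```

```bash
python3 - <<'E'
from h import *
np.set_printoptions(precision=3,suppress=True)
s=st()
for c in("top","scene"):
  im,d=look(c); r=ctrl.tip_of(c,"clog_mid"); print(c,[(round(q["score"],2),q["point"],wb(w(c,q["point"],dep(d,q["point"])))) for q in r[:1]])
E
```

```text
t 22.35 booth [-0.141 -0.071  0.057] F [2.687 4.218 1.462] grip 0.022030828580935885 tilt 80.02686430144105
top []
scene [(0.96, [271.1, 224.0], array([0.038, 0.012, 0.115]))]
```

move_arm(
  targets=[
    [-1,0.04,0,-0.007,0,0,0],
    [-1,0.1,0,-0.017,0,0,0],
    [-1,0.16,0,-0.027,0,0,0],
    [-1,0.22,0,-0.038,0,0,0],
    [-1,0.28,0,-0.048,0,0,0],
    [-1,0.34,0,-0.058,0,0,0],
    [-1,0.4,0,-0.069,0,0,0],
    [-1,0.46,0,-0.079,0,0,0],
    [-1,0.52,0,-0.09,0,0,0],
    [-1,0.58,0,-0.1,0,0,0],
    [-1,0.64,0,-0.11,0,0,0],
    [-1,0.7,0,-0.12,0,0,0],
  ],
)

```text
time_s: 23.75
ee_pos: [0.5188, -0.1311, 0.0568]
eef_rot: [-3.135, 0.174, -3.045]
force: [3.3, 3.2, 6.0]
grip_width: 0.0213
grip_force: 20.0
```

move_arm(
  targets=[
    [-1,0.05,0,-0.009,0,0,0],
    [-1,0.11,0,-0.019,0,0,0],
    [-1,0.17,0,-0.029,0,0,0],
    [-1,0.23,0,-0.04,0,0,0],
    [-1,0.29,0,-0.05,0,0,0],
    [-1,0.35,0,-0.06,0,0,0],
    [-1,0.41,0,-0.071,0,0,0],
    [-1,0.47,0,-0.081,0,0,0],
    [-1,0.53,0,-0.091,0,0,0],
    [-1,0.59,0,-0.102,0,0,0],
    [-1,0.64,0,-0.11,0,0,0],
    [-1,0.68,0,-0.117,0,0,0],
  ],
)

```text
time_s: 24.95
ee_pos: [0.4845, -0.1346, 0.0568]
eef_rot: [-3.135, 0.174, -3.045]
force: [3.2, 2.4, 6.0]
grip_width: 0.0213
grip_force: 20.0
```

```bash
python3 - <<'E'
from h import *
np.set_printoptions(precision=3,suppress=True)
s=st()
E
```

```text
t 24.95 booth [-0.211 -0.071  0.057] F [3.193 2.446 6.046] grip 0.02133907164410903 tilt 80.01825310931349
```

move_arm(
  targets=[
    [-1,0.02,0,-0.003,0,0,0],
    [-1,0.04,0,-0.007,0,0,0],
    [-1,0.06,0,-0.01,0,0,0],
    [-1,0.08,0,-0.014,0,0,0],
    [-1,0.1,0,-0.017,0,0,0],
    [-1,0.12,0,-0.02,0,0,0],
    [-1,0.14,0,-0.024,0,0,0],
    [-1,0.16,0,-0.027,0,0,0],
    [-1,0.18,0,-0.031,0,0,0],
    [-1,0.2,0,-0.034,0,0,0],
    [-1,0.22,0,-0.038,0,0,0],
    [-1,0.24,0,-0.041,0,0,0],
  ],
)

```text
time_s: 26.15
ee_pos: [0.4725, -0.1358, 0.0568]
eef_rot: [-3.135, 0.174, -3.045]
force: [2.7, 1.4, 6.5]
grip_width: 0.0215
grip_force: 20.0
```

move_arm(
  targets=[
    [-1,0.02,0,-0.003,0,0,0],
    [-1,0.04,0,-0.007,0,0,0],
    [-1,0.05,0,-0.009,0,0,0],
  ],
)

```text
time_s: 26.45
ee_pos: [0.47, -0.136, 0.0568]
eef_rot: [-3.135, 0.174, -3.045]
force: [2.6, 2.4, 5.8]
grip_width: 0.0217
grip_force: 20.0
```

Still not at the stop, so I'll keep pulling slowly.

move_arm(
  targets=[
    [-1,0.02,0,-0.003,0,0,0],
    [-1,0.04,0,-0.007,0,0,0],
    [-1,0.06,0,-0.01,0,0,0],
    [-1,0.06,0,-0.01,0,0,0],
  ],
)

```text
time_s: 26.85
ee_pos: [0.4681, -0.1363, 0.0568]
eef_rot: [-3.134, 0.177, -3.045]
force: [16.0, 3.0, -3.4]
grip_width: 0.0213
grip_force: 20.0
```

move_arm(
  targets=[
    [-1,0.02,0,-0.003,0,0,0],
    [-1,0.04,0,-0.007,0,0,0],
    [-1,0.04,0,-0.007,0,0,0],
  ],
)

```text
time_s: 27.15
ee_pos: [0.466, -0.1364, 0.0567]
eef_rot: [-3.134, 0.177, -3.045]
force: [16.4, 3.8, -5.8]
grip_width: 0.0219
grip_force: 19.8
```

move_arm(
  targets=[
    [0.3,0,0,0,0,0,0],
    [0.3,0,0,0,0,0,0],
    [0.3,0,0,0,0,0,0],
    [0.3,0,0,0,0,0,0],
    [0.3,0,0,0,0,0,0],
    [0.3,0,0,-0.3,0,0,0],
    [0.3,0,0,-0.8,0,0,0],
    [0.3,0,0,-1.5,0,0,0],
    [0.3,0,0,-2.2,0,0,0],
    [0.3,0,0,-3.0,0,0,0],
    [0.3,0.6,0,-3.6,0,0,0],
    [0.3,1,0,-4,0,0,0],
  ],
)

```text
time_s: 28.35
ee_pos: [0.3802, -0.143, 0.2465]
eef_rot: [-3.134, 0.175, -3.044]
force: [0.0, -0.8, -0.0]
grip_width: 0.0611
grip_force: 0.0
```

```bash
python3 - <<'E'
from fit import *
np.set_printoptions(precision=3,suppress=True)
s=st()
zc=np.arange(.270,.285,.001).round(3)
fit("collar",np.array([.019,.019,.008]),[0,.22],zc,G,(.2,.24))
fit("pointer",np.array([.002,.03,.002]),[-.0225,.22],zc,Rd,(.202,.245))
im,d=look("top"); im2,d2=look("scene")
save(np.hstack([cv2.resize(im[110:260,230:430],None,fx=2,fy=3.2,interpolation=2),cv2.resize(im2[150:290,220:360],None,fx=2.8,fy=480/140,interpolation=2)]),"end.png")
for c,D in(("top",d),("scene",d2)):
  for t in("knob","clog_mid"):
    print(c,t,[(round(q["score"],2),wb(w(c,q["point"],dep(D,q["point"])))) for q in ctrl.tip_of(c,t)[:1]])
E
```

```text
t 28.35 booth [-0.316 -0.069  0.246] F [ 0.024 -0.847 -0.045] grip 0.06113191779744118 tilt 79.99240980480278
scene collar 45 [4.2, 3.4, 2.2, 1.5, 1.3, 1.5, 2.1, 2.8, 3.4, 3.8, 4.2, 4.6, 5.3, 5.8, 6.4] best 0.274
top collar 38 [5.4, 4.4, 3.5, 2.6, 2.1, 1.9, 2.3, 2.9, 3.7, 4.2, 5.0, 5.8, 6.6, 7.3, 8.0] best 0.275
scene pointer 7 [18.4, 16.1, 13.6, 13.1, 12.6, 9.8, 3.8, 1.3, 1.7, 2.7, 3.7, 7.4, 8.3, 9.0, 9.6] best 0.277
top pointer 22 [11.9, 10.1, 8.7, 7.9, 6.4, 5.7, 5.0, 4.6, 4.4, 4.8, 5.3, 7.5, 9.6, 9.9, 11.8] best 0.278
top knob []
top clog_mid [(0.59, array([-0.064, -0.008,  0.124]))]
scene knob [(0.8, array([-0.261, -0.094,  0.003]))]
scene clog_mid [(0.84, array([0.002, 0.092, 0.257]))]
```

View pics/end.png

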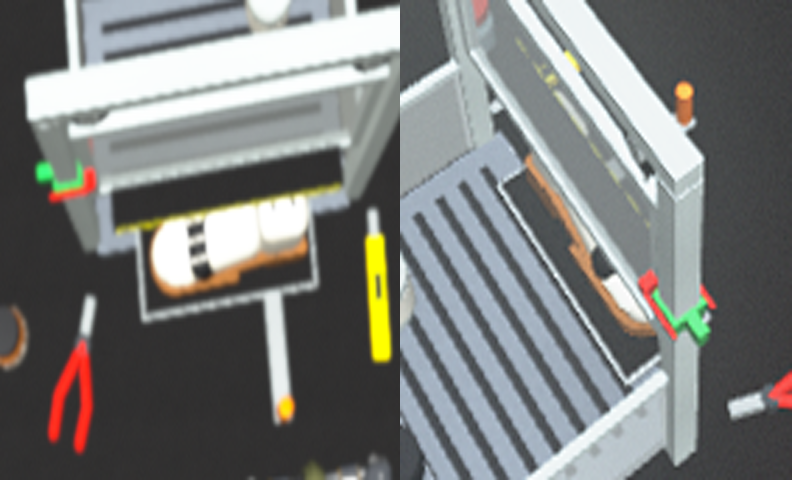

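The tray is out, with the clog upright on it at (230,240) in the top crop. The pointer is at the collar, the pliers and knife lie where they were, and the arm is clear of everything.

```bash
python3 -c "
from station import ctrl
print(ctrl.hand_in())"
```

```text
the job is handed in; nothing more can be done
None
```

I handed the job in at about 29 s: the sash stands with its pointer in the green collar (about 3 mm above the collar's middle), the tray is drawn out to its stop with the clog still standing on it, and the arm is clear of everything.

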